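Set the number wheels of a food storage box

TASK

Set the two number wheels in the lid of the food storage box to 2 - 1: roll the left wheel (as you see it from the robot) until its two-dot face is on top, level with the marks on the lid, and the right wheel until its one-dot face is on top. Do not knock or shift the salt shaker that stands beside the box.

Things in the scene. Friction and masses are not known exactly. Their poses are not given: they have to be found in the camera images.
- storage_box: White food box, grey lid, 150 x 190 x 80 mm; does not slide. Origin: centre of underside; x away from robot, y left; yaw within 0.25 rad. Two slots in the lid (124 mm in x, 38 in y); the wheels stand out of them to z = 122. Dark marks beside the slots at x = 0. Wheel axles along y at (0, +42, 58) left, (0, -42, 58) right. Wheel: 34 mm wide drum, radius 40; ribs 6 thick, out to radius 64.
- wheel_left (a joint): Left thumbwheel, angle about box +y; grows as its top rolls away from the robot. Dark dots: 2 on top at 0, 1 at +0.873, 3 at -0.873; stops +/-1.15. Starts near -0.873 (within 0.25). Four radial ribs between the faces, at value -1.309, -0.436, +0.436, +1.309 from straight up (+ is box +x). Push a rib with shut fingertips beside it; takes 1.5 N, stays where left.
- wheel_right (a joint): Right thumbwheel, the same as the left one in shape, dots, ribs, stiffness and meaning of its value: 2 dots on top at 0, 1 dot at +0.873, 3 dots at -0.873 rad; grows as its top rolls away from the robot. Starts near 0 (within 0.25).
- salt_shaker: Loose salt shaker, 44 mm wide and 90 mm tall, clear body with grey cap, upright on the worktop to the right of the box. Origin: centre of its underside, z up. Bystander.

How it is judged:
At the end, for the whole second after the job is handed in: The left wheel rests with its two-dot face on top (joint 0 +/- 0.21 rad, 12 degrees) and the right wheel with its one-dot face on top (+0.873 +/- 0.21 rad), both at rest (value of joint wheel_left between -0.21 and 0.21 rad and velocity of joint wheel_left between -0.1 and 0.1 rad/s and value of joint wheel_right between 0.663 and 1.083 rad and velocity of joint wheel_right between -0.1 and 0.1 rad/s); the robot touches nothing.
It fails at once if the salt shaker is shifted more than 20 mm or tipped over (distance of salt_shaker from where it was at the start of the episode above 0.02 m or angle between salt_shaker's own z axis and vertical above 0.5 rad).
It also fails if it takes over 32 s, if anything falls off the work surface, if the arm or the gripper's body presses on something with over 40 N, if the wrist force passes 120 N, or if a joint passes its speed limit or range.

ROBOT

A 6-joint arm with a two-finger parallel gripper is mounted at the origin on a cart in front of the work surface, level with it; the furniture and walls round the work are solid. World frame = base frame: x ahead of the robot, y to its left, z up, the work surface at z = 0. Lengths are in m, angles in rad, forces in N, time in s.
With the tool pointing down it reaches from about 0.25 to 0.775 m from the base axis. Payload 8.9 kg.
Tool frame: the origin (TCP) lies on the centre line of the jaws, within the pads' length; the fingertips stand 17 mm ahead of it and the grasp point (between the pads) lies 2 mm behind it; z points along the fingers, y is the line along which they close (so a half turn about z gives the same grasp; the last joint's range is limited). The gripper opens to 85 mm and grips with 20 to 120 N. Pads are 22 mm wide; open, the fingers measure 114 mm over their backs; the gripper's body (76 mm by 85 mm) begins 54 mm behind the grasp point. The pads swing forward as they close: fully open they stand 13 mm farther back than shut.
Start: joints at [-1.464, 0.291, -0.153, 1.127, 0, 1.431], TCP at [0.128, -0.509, 0.248] pointing down, gripper open.
Joint ranges: [-2.52, 2.52], [-0.91, 1.74], [-1.3, 1.37], [-1.96, 2.02], [-1.52, 1.47], [-3.14, 3.14]. Speed limits (rad/s): [2.22, 2.22, 2.79, 3.14, 3.14, 3.14].

INTERFACE

Orientations are given as a unit quaternion [w, x, y, z].
In Python, from workcell import bot, effector, solver, read_state, cams, job gives the robot as it stands. The module is installed in compiled form; this text tells all that it offers. Calls block until the motion is done:
- bot.reach(position, orientation): joint-space move of the TCP to a pose.
- bot.move_straight(position, orientation=None, v=0.15, stop_force=None): straight line of the TCP; orientation=None keeps the orientation; v is the mean speed in m/s. With stop_force (N) it stops when the force on the tool has changed by that much, and returns True; else False.
- bot.set_joints(angles): joint-space move.
- effector.set_gripper(opening, newtons=None): opening from 0.0 (shut) to 1.0 (fully open); newtons is the grip in N (None keeps the last); returns when the fingers have stopped.
- bot.hold(seconds).
- solver.ik(position, orientation): joint angles nearest the present ones, or None.
- read_state(): the state.
- cams.read_camera(name): name is "scene" or "top"; returns (picture, depth): 420x560x3 uint8, red, green, blue; 420x560 float32, m along the optical axis (not along the pixel's ray), 0 where there is no reading.
- cams.calibration(name): a dict with "fovy" (degrees; the focal length in pixels is half the picture's height over the tangent of half this angle, whatever the lens; pixels are square), "cx", "cy" (the principal point, pixels), "world_from_camera" (4x4, takes a point from camera to world coordinates). Camera axes: x right, y up, looking along -z (the intrinsics and any distortion apply to the point x, -y, -z); pixel columns grow to the right and rows downward; lengths in m; the calibration is good to about 2 mm. A picture is of the moment at which its call begins. calibration takes no time and is no camera call.
A pose or a line that the arm cannot do raises bot.IKError and nothing moves.
- job.finish_job(): hands the job in; it is judged then, once.
The state is a dict: "time": time; "qpos": joint angles; "qvel": joint speeds; "joint_efforts": joint torques, N m; "position": TCP position; "tcp_rot": TCP orientation; "ft_force": force on the tool from outside, world axes, zero at the start; "wrist_torque": the same for the moment, N m; "width": opening from 0.0 (shut) to 1.0 (fully open); "grip_force": force on a finger pad.
Only numpy, scipy, OpenCV 4.12 (cv2) and the standard library are available. Lean on these libraries where they do the work, as an engineer would, in place of code of your own. Each camera call takes 0.05 s, during which the arm holds its last target. There are 200 camera calls.

## Working session

There is one attempt and no reset: what is moved stays moved. The work goes in short steps, each a Python script; the robot and the scene stay as the last script left them, time stands still between calls to the robot, and variables do not carry over. Pictures are saved under pics/ and viewed, at most 10 in all, crops included, and the job is handed in when it is done.

```bash
mkdir -p pics; cat > h.py <<'E'
import numpy as np, cv2
from workcell import bot, effector, solver, read_state, cams, job
def cloud(name):
    im,d=cams.read_camera(name); c=cams.calibration(name)
    h,w=d.shape; f=h/2/np.tan(np.radians(c["fovy"])/2)
    u,v=np.meshgrid(np.arange(w),np.arange(h))
    P=np.stack([(u-c["cx"])/f*d,-(v-c["cy"])/f*d,-d,np.ones_like(d)],-1)@np.array(c["world_from_camera"]).T
    P=P[...,:3]; P[d==0]=np.nan
    return im,P
E
python3 - <<'E'
from h import *
for n in("scene","top"):
    c=cams.calibration(n); print({k:(np.round(v,3).tolist() if not isinstance(v,str) else v) for k,v in c.items()})
    im,P=cloud(n); cv2.imwrite(f"pics/{n}0.png",im[...,::-1]); np.savez(f"{n}0.npz",im=im,P=P)
s=read_state();print(s["time"],s["tcp_rot"],s["position"])
E
```

```text
{'fovy': 45.313, 'cx': 277.697, 'cy': 208.063, 'world_from_camera': [[0.82, 0.381, -0.427, 0.182], [-0.572, 0.566, -0.594, -0.548], [0.015, 0.731, 0.682, 0.651], [0.0, 0.0, 0.0, 1.0]]}
{'fovy': 56.376, 'cx': 277.156, 'cy': 207.77, 'world_from_camera': [[0.004, 0.989, -0.149, 0.389], [-1.0, 0.003, -0.005, -0.062], [-0.005, 0.149, 0.989, 0.891], [0.0, 0.0, 0.0, 1.0]]}
0.1 [-5.90965399e-04  9.92455098e-01  1.22607216e-01  1.52621533e-07] [ 0.12771518 -0.50884919  0.24778605]
```

View pics/top0.png

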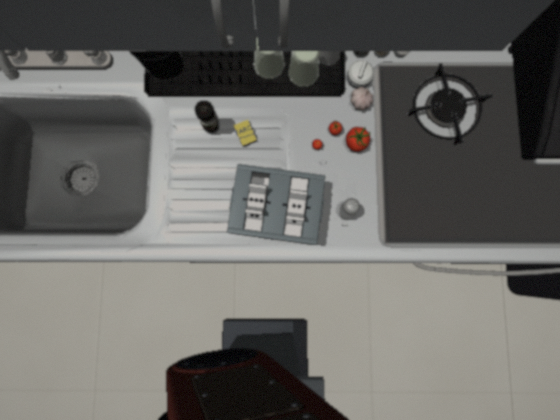

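View pics/scene0.png

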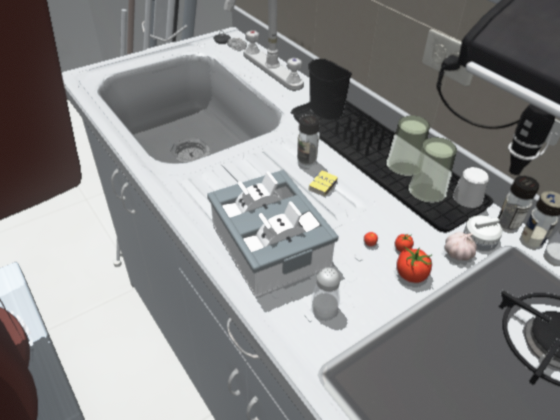

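The top view shows the grey lid at about (278,204), the left wheel at (257,200) with three dots showing, the right wheel at (297,205), and the shaker at (350,208). The scene view agrees. Next I'll measure the lid, ribs and shaker.

```bash
cat > meas.py <<'E'
from h import *
def box(im,P):
    z=P[...,2]; x=P[...,0]; y=P[...,1]
    hsv=cv2.cvtColor(im,cv2.COLOR_RGB2HSV)
    m=((abs(z-.08)<.012)&(x>.2)&(x<.6)&(abs(y+.07)<.2)&(hsv[...,1]>35)&(hsv[...,0]>80)&(hsv[...,0]<125)).astype(np.uint8)
    n,l,s,_=cv2.connectedComponentsWithStats(m); k=1+np.argmax(s[1:,4]); q=P[l==k]
    (cx,cy),(w,h),a=cv2.minAreaRect(q[:,:2].astype(np.float32))
    if w>h: w,h,a=h,w,a-90   # w along box x
    yaw=np.radians(a); yaw=(yaw+np.pi/2)%np.pi-np.pi/2
    return np.array([cx,cy]),yaw,(w,h),np.median(q[:,2]),len(q)
def loc(P,c,yaw):
    d=P[...,:2]-c; C,S=np.cos(yaw),np.sin(yaw)
    return d[...,0]*C+d[...,1]*S, -d[...,0]*S+d[...,1]*C
def prof(P,c,yaw):
    bx,by=loc(P,c,yaw)
    for nm,y0 in(("L",.042),("R",-.042)):
        m=abs(by-y0)<.014
        r=[]
        for e in np.arange(-.066,.07,.004):
            k=m&(abs(bx-e)<.002)&(P[...,2]<.2)&(P[...,2]>.03); r.append((int(round(e*1000)),int(round(1000*np.median(P[k][:,2]))) if k.sum()>2 else None))
        print(nm,r)
E
python3 - <<'E'
from meas import *
for n in("top","scene"):
    D=np.load(n+"0.npz"); im,P=D["im"],D["P"]; b=box(im,P); print(n,b)
    if n=="top": c,yaw=b[:2]
    prof(P,c,yaw)
    # shaker
    z=P[...,2];bx,by=loc(P,c,yaw)
    m=(z>.03)&(z<.11)&(by<-.105)&(by>-.22)&(abs(bx)<.09)
    q=P[m]; print("shaker",len(q),q.min(0),q.max(0),np.median(q[q[:,2]>.07],0))
    print("worktop z",np.nanmedian(z[(abs(P[...,0]-.45)<.1)&(P[...,1]>.1)&(P[...,1]<.15)]))
E
```

```text
Traceback (most recent call last):
  File "meas.py", line 6, in box
    n,l,s,_=cv2.connectedComponentsWithStats(m); k=1+np.argmax(s[1:,4]); q=P[l==k]
                                                     ~~~~~~~~~^^^^^^^^^
ValueError: attempt to get argmax of an empty sequence
```

```bash
python3 - <<'E'
import cv2
a=cv2.imread("pics/top0.png")[155:250,215:370]; cv2.imwrite("pics/c1.png",cv2.resize(a,None,fx=5,fy=5,interpolation=cv2.INTER_CUBIC))
E
```

```text
(no output)
```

View pics/c1.png

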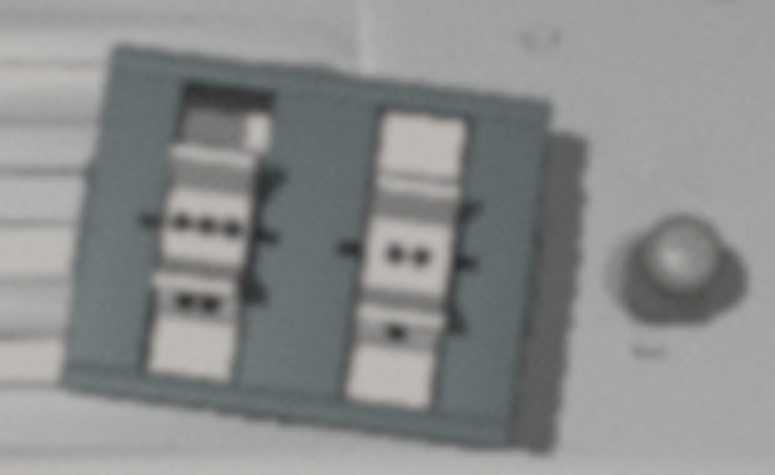

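The crop shows the left wheel with three dots at its marks and two dots nearer the robot. The right wheel has two dots on top and one dot nearer the robot. The lid mask came up empty, so I'll check the values there.

```bash
python3 - <<'E'
from meas import *
D=np.load("top0.npz"); im,P=D["im"],D["P"]; hsv=cv2.cvtColor(im,cv2.COLOR_RGB2HSV)
for u,v in((278,204),(240,190),(312,220),(200,230),(257,200),(350,208)): print(im[v,u],hsv[v,u],P[v,u])
D=np.load("scene0.npz"); im,P=D["im"],D["P"]; hsv=cv2.cvtColor(im,cv2.COLOR_RGB2HSV)
for u,v in((237,218),(265,252)): print(im[v,u],hsv[v,u],P[v,u])
E
```

```text
[104 111 112] [ 94  18 112] [ 0.51890989 -0.05892941  0.07950082]
[107 115 116] [ 93  20 116] [0.54860978 0.02141254 0.07933284]
[100 107 107] [ 90  17 107] [ 0.48502858 -0.12970418  0.08227966]
[179 177 172] [ 21  10 179] [ 0.47103847  0.11937639 -0.00084111]
[94 94 93] [30  3 94] [ 0.52396668 -0.01586882  0.09891478]
[158 158 155] [ 30   5 158] [ 0.50987175 -0.20841597  0.0864743 ]
[152 164 169] [ 99  26 169] [ 0.47151253 -0.03301968  0.07980618]
[152 164 168] [ 98  24 168] [ 0.46726091 -0.12121528  0.08112786]
```

```bash
sed -i 's/(hsv\[...,1\]>35)/(hsv[...,1]>11)/; s/(x<.6)/(x<.66)/' meas.py; cat > run.py <<'E'
from meas import *
c=None
for n in("top","scene"):
    D=np.load(n+"0.npz"); im,P=D["im"],D["P"]; b=box(im,P); print(n,b)
    if n=="top": c,yaw=b[:2]
    prof(P,c,yaw)
    z=P[...,2];bx,by=loc(P,c,yaw)
    m=(z>.03)&(z<.11)&(by<-.105)&(by>-.22)&(abs(bx)<.09)
    q=P[m]; print("shaker",len(q),q.min(0),q.max(0),np.median(q[q[:,2]>.07],0))
E
python3 run.py
```

```text
top (array([ 0.52083015, -0.05625851]), np.float64(-0.13424222738373315), (0.1488649994134903, 0.19466300308704376), np.float64(0.07935592919996104), 3875)
L [(-66, 80), (-62, 77), (-58, 74), (-54, 73), (-50, 73), (-46, 71), (-42, 70), (-38, 70), (-34, 77), (-30, 86), (-26, 114), (-22, 108), (-18, 99), (-14, 94), (-10, 96), (-6, 96), (-2, 98), (2, 97), (6, 96), (10, 96), (14, 99), (18, 107), (22, 116), (26, 116), (30, None), (34, None), (38, 72), (42, None), (46, None), (50, None), (54, None), (58, None), (62, 76), (66, 77)]
R [(-66, 80), (-62, 77), (-58, 72), (-54, 71), (-50, 71), (-46, 70), (-42, 69), (-38, 70), (-34, 78), (-30, 113), (-26, 111), (-22, 104), (-18, 97), (-14, 94), (-10, 96), (-6, 97), (-2, 98), (2, 98), (6, 96), (10, 96), (14, 101), (18, 112), (22, 117), (26, 116), (30, None), (34, 79), (38, 74), (42, 75), (46, 76), (50, 77), (54, 78), (58, 80), (62, 78), (66, 79)]
shaker 341 [ 0.49511822 -0.23430871  0.03030857] [ 0.53264617 -0.19364878  0.09227484] [ 0.51538765 -0.2119181   0.08518955]
scene (array([ 0.52036268, -0.0568167 ]), np.float64(-0.13137679920886236), (0.
[... 239 characters left out ...]
10, 97), (-6, 98), (-2, 99), (2, 98), (6, 98), (10, 97), (14, 100), (18, 109), (22, 116), (26, 116), (30, 84), (34, None), (38, None), (42, None), (46, None), (50, None), (54, None), (58, None), (62, 77), (66, 80)]
R [(-66, 80), (-62, 78), (-58, 73), (-54, 72), (-50, 72), (-46, 71), (-42, 70), (-38, 71), (-34, 81), (-30, 87), (-26, 89), (-22, 91), (-18, 96), (-14, 95), (-10, 97), (-6, 98), (-2, 99), (2, 98), (6, 97), (10, 97), (14, 103), (18, 112), (22, 118), (26, 90), (30, 86), (34, None), (38, 75), (42, 76), (46, 77), (50, 79), (54, 80), (58, 81), (62, 80), (66, 80)]
shaker 974 [ 0.49300033 -0.23613903  0.03003894] [ 0.53117395 -0.19698814  0.0910044 ] [ 0.51117242 -0.218389    0.08483228]
```

Both views agree on the box: centre (0.5206, -0.0565), yaw -0.133, lid at z = 80 mm, 150 x 194 mm against the given 150 x 190. The rib tips stand at z of about 117 mm and x of about ±26 mm, so left is about -0.87 and right about -0.05. Each wheel needs its near rib pushed forward by about 0.87 rad. I'll check clearances and IK, then do the left wheel.

```bash
cat > push.py <<'E'
from meas import *
C0=np.array([.5206,-.0565]); YAW=-.133
def W(bx,by,z): c,s=np.cos(YAW),np.sin(YAW); return [C0[0]+c*bx-s*by, C0[1]+s*bx+c*by, z]
Q=[0,np.cos(YAW/2),np.sin(YAW/2),0]
HI=.25; TIP=.105
def push(by,start,end):   # start/end: front-face x of the fingertips, box frame
    zt=TIP+.017
    a,b=start-.011,end-.011
    bot.reach(W(a,by,HI),Q)
    if bot.move_straight(W(a,by,zt),v=.12,stop_force=12): print("hit on descent",read_state()["position"]); return
    print("stopped" if bot.move_straight(W(b,by,zt),v=.06,stop_force=25) else "swept",read_state()["ft_force"])
    bot.move_straight(W(b-.004,by,zt),v=.05)
    bot.move_straight(W(b-.004,by,HI),v=.15)
    print(read_state()["time"])
E
python3 - <<'E'
from push import *
for n in("top","scene"):
    P=np.load(n+"0.npz")["P"].reshape(-1,3); q=P[(P[:,2]>.14)&(P[:,0]>.25)&(abs(P[:,1])<.5)]; print(len(q), q.min(0) if len(q) else None)
for by in(.042,-.042):
  for bx in(-.051,.007):
    for z in(.25,.122): print(np.round(solver.ik(W(bx,by,z),Q),2))
effector.set_gripper(0.0)
push(.042,-.040,.0186)
E
```

```text
42691 [ 0.25002981 -0.36811612  0.20249692]
27630 [ 0.25000821 -0.42278292  0.14000475]
[-0.17  0.2  -0.27  1.1   0.    3.1 ]
[-0.17  0.32 -0.48  0.77  0.    3.1 ]
[-0.17  0.31 -0.13  1.14  0.    3.11]
[-0.17  0.41 -0.33  0.83  0.    3.11]
[-0.35  0.19 -0.28  1.1   0.    2.93]
[-0.35  0.31 -0.49  0.77  0.    2.93]
[-0.33  0.3  -0.13  1.14  0.    2.95]
[-0.33  0.41 -0.34  0.83  0.    2.95]
swept [ 0.06517892 -0.18744767 -0.48105553]
6.6417
```

```bash
python3 - <<'E'
from push import *
push(-.042,-.042,.0186)
bot.reach(W(-.22,0,.28),Q)
for n in("top","scene"):
    im,P=cloud(n); np.savez(n+"1.npz",im=im,P=P); prof(P,C0,YAW)
    u,v,w,h=(215,155,155,95) if n=="top" else (195,160,160,150)
    cv2.imwrite(f"pics/{n}1.png",cv2.resize(im[v:v+h,u:u+w,::-1],None,fx=4,fy=4,interpolation=cv2.INTER_CUBIC))
print(read_state()["time"])
E
```

```text
swept [-0.35164756 -0.54307842 -0.66882764]
10.7583
L [(-66, 79), (-62, 78), (-58, 75), (-54, 74), (-50, 72), (-46, 72), (-42, 71), (-38, 70), (-34, 78), (-30, 85), (-26, 114), (-22, 110), (-18, 101), (-14, 96), (-10, 96), (-6, 96), (-2, 98), (2, 97), (6, 97), (10, 96), (14, 96), (18, 104), (22, 114), (26, 116), (30, None), (34, None), (38, 73), (42, 73), (46, 74), (50, 75), (54, 76), (58, 77), (62, 77), (66, 79)]
R [(-66, 79), (-62, 78), (-58, None), (-54, None), (-50, None), (-46, None), (-42, None), (-38, 67), (-34, 76), (-30, 84), (-26, 115), (-22, 111), (-18, 102), (-14, 95), (-10, 96), (-6, 96), (-2, 97), (2, 98), (6, 97), (10, 96), (14, 97), (18, 104), (22, 113), (26, 116), (30, None), (34, None), (38, 72), (42, 73), (46, 74), (50, 75), (54, 77), (58, 77), (62, 77), (66, 79)]
L [(-66, 80), (-62, 77), (-58, 76), (-54, 75), (-50, 74), (-46, 73), (-42, 72), (-38, 71), (-34, 80), (-30, 86), (-26, 90), (-22, 91), (-18, 100), (-14, 96), (-10, 97), (-6, 98), (-2, 98), (2, 98), (6, 98), (10, 97), (14, 98), (18, 106), (22, 114), (26, 116), (30, 86), (34, 82), (38, 73), (42, 74), (46, 75), (50, 76), (54, 77), (58, 78), (62, 79), (66, 80)]
R [(-66, 80), (-62, 79), (-58, None), (-54, None), (-50, None), (-46, None), (-42, None), (-38, 69), (-34, 79), (-30, 86), (-26, 90), (-22, 91), (-18, 97), (-14, 95), (-10, 97), (-6, 97), (-2, 98), (2, 99), (6, 98), (10, 97), (14, 98), (18, 106), (22, 115), (26, 116), (30, 84), (34, 80), (38, 73), (42, 74), (46, 75), (50, 76), (54, 78), (58, 78), (62, 79), (66, 80)]
11.775
```

View pics/top1.png

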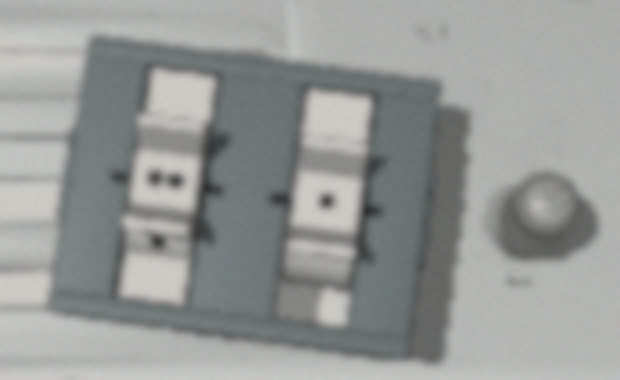

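View pics/scene1.png

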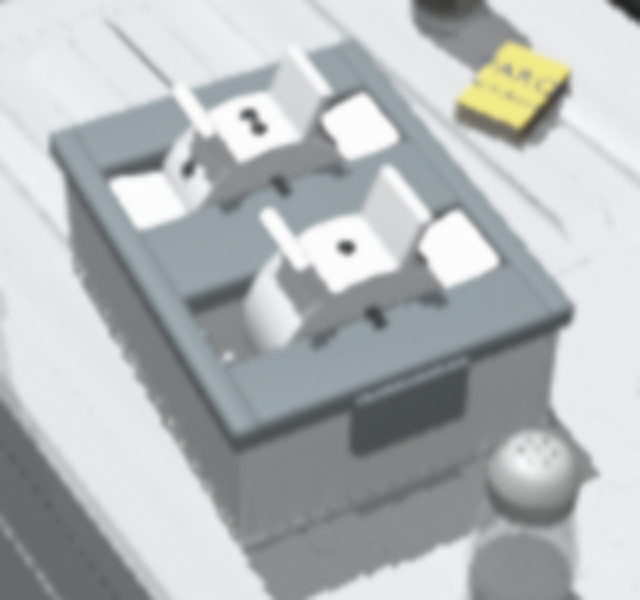

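The top crop shows the left wheel's two dots at (165,180) and the right wheel's one dot at (326,201), both level with the marks. The ribs are symmetric about x = 0 and the shaker stands undisturbed. The arm is clear, so I'm handing in.

```bash
python3 -c "
from workcell import job; print(job.finish_job())"
```

```text
the job is handed in; nothing more can be done
None
```

I set the wheels to 2 - 1 and handed the job in at about 12 s of robot time; the last pictures showed both faces level with the marks, the salt shaker upright where it was and the arm clear, but the hand-in returned no verdict.

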